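# Stand the slide box back at the end of its row

## Robot

A 7-joint arm with a two-finger parallel gripper is mounted at the origin on the work surface. World frame = base frame: x ahead of the robot, y to its left, z up, the work surface at z = 0. Lengths are in m, angles in rad, forces in N, time in s.
With the tool pointing down it reaches from about 0.35 to 0.9 m from the base axis. Payload 7.2 kg.
Tool frame: the origin (TCP) lies on the centre line of the jaws, within the pads' length; the fingertips stand env.tip_extent ahead of it and the grasp point (between the pads) is the TCP (env.tip_extent is the distance from the TCP to the fingertips, in m); z points along the fingers, y is the direction in which the jaws open and shut (so a half turn about z gives the same grasp; the last joint's range is limited). The gripper opens to 85 mm and grips with 20 to 120 N. Pads are 22 mm wide; open, the fingers measure 114 mm over their backs; the gripper's body (76 mm by 85 mm) begins 54 mm behind the grasp point. The pads swing forward as they close: fully open they stand 13 mm farther back than shut.
Start: joints at [1.11, 0.411, -0.013, 1.596, 0.006, 1.134, -0.082], TCP at [0.239, -0.577, 0.25] pointing down, gripper open.
Joint ranges: [-2.95, 2.95], [-0.29, 1.99], [-1.47, 1.44], [0.14, 2.54], [-1.03, 4.17], [0.13, 1.85], [-2.86, 2.86]. Speed limits (rad/s): [2.39, 2.39, 3.01, 3.01, 3.14, 3.14, 3.14].

## Interface

Orientations are given as a unit quaternion [w, x, y, z].
In Python, from cell import env, imaging gives the robot as it stands.
- The arm moves only by the shell command python3 -m jog 'ROWS' [OPENING] [FORCE]. ROWS is text: rows parted by semicolons, each of 4 numbers parted by spaces: the shift along the tool's x, y, z in units of 25 mm (1.0 is 25 mm), then the turn about the tool's z in units of 5 degrees (1.0 is 5 degrees). In form: dx dy dz twist; .... A call has 1 to 20 rows; each row shifts and turns the pose as measured when the row begins, along the tool's axes as they then stand; what a row does not reach is not made up. A row lasts 1/12 s, in which the tool goes at most 41.7 mm and 7.16 degrees, less where a joint would pass 70% of its speed; a pose out of reach is approached as far as the arm can. A call is refused whole if a number of a shift passes 1 or a number of a turn 1, either way. A call with a gripper value outside its range is refused whole. OPENING is the closure, from -1 (fully open) to 1 (shut), set as the call begins (- or left out, the last holds). The fingers move at their own pace and stop on an object; FORCE is the grip in N (left out, the last holds). Time passes only in rows, so rows that do not move let the fingers close. It gives the time, the measured TCP pose, the force and the opening at its end, in the units of the state.
- env.read_state(): the state, without advancing time (a new reading comes with each control period).
- imaging.get_image(name): name is "scene" or "side" or "wrist"; returns (picture, depth): 480x640x3 uint8, red, green, blue; 480x640 float32, m along the optical axis (not along the pixel's ray), 0 where there is no reading.
- imaging.camera_info(name): a dict with "fx", "fy", "cx", "cy" (pixels), "rvec" (rotation vector, rad) and "tvec" (3), from world to camera coordinates, as OpenCV has them. Camera axes: x right, y down, z forward; pixel columns grow to the right and rows downward; lengths in m; the calibration is good to about 2 mm. A picture is of the moment at which its call begins: read the wrist's pose just before it. camera_info takes no time and is no camera call; for the wrist camera it gives the pose at the moment of the call.
- env.finish_job(): hands the job in, once; it reports no verdict.
The state is a dict: "t": time; "joint_pos": joint angles; "dq": joint speeds; "effort": joint torques, N m; "tcp_pos": TCP position; "orientation": TCP orientation; "force": force on the tool from outside, world axes, zero at the start; "wrist_torque": the same for the moment, N m; "gripper_width": finger opening in m.
Only numpy, scipy, OpenCV 4.12 (cv2) and the standard library are available. Lean on these libraries where they do the work, as an engineer would, in place of code of your own. Each camera call takes 0.05 s, during which the arm holds its last target. There are 200 camera calls.

## Task

The blue microscope-slide box lies flat on the bench: push it up to the row of slide boxes and gently tip it up against the green end box, so that it stands on its hinge edge, latch side up, flat against the green box and in line with it - never drop or fling it, there is glass inside. The loose grey bookend stands in the way: move it as you need, and once the blue box stands, close the row with it, upright and square, its plain face snug against the middle of the blue box. Leave the other two boxes, the beaker, the brown bottle and the petri dishes where they are.

Things in the scene. Friction and masses are not known exactly. Their poses are not given: they have to be found in the camera images.
- fixed_bookend: Grey steel bookend screwed to the bench, at the head of the row; does not move. Upright plate 110 (x) x 6 (y) x 150 mm high; origin on the bench under the middle of the plate. Its y axis is the direction of the row: the boxes stand in a row on its -y side; its foot (110 x 60 x 6 mm) points to +y. z up.
- row_box1: White slide box, loose, standing on its hinge edge in the row, next to the fixed bookend. 118 mm long (its x, across the row), 32 mm thick (its y, along the row), 94 mm high. Origin at its centre, 47 mm above the bench; z up. 0.24 kg.
- row_box2: Green slide box, loose, same size and frame as the white one, standing against it: the last box of the row. Its face on the -y side (16 mm from its centre) is the fence against which the blue box is tipped up and shall stand.
- slide_box: Blue slide box, closed, rigid, 0.17 to 0.34 kg, lying flat on its base; 118 x 94 x 32 mm. Origin at its centre, 16 mm above the bench. x: along the hinge edge, 118 mm; +y: to the hinge edge, 47 mm from the centre, facing roughly to the row; -y: to the latch edge, 47 mm; +z: to the lid, up. Stood up rightly its +y axis points down, +z (lid) to the green box, centre 47 mm above the bench.
- thumb_lip (a point): Middle of the blue box's thumb lip: at the latch edge the lid (upper 12 mm, 94 mm deep) sticks out 4 mm over the base (lower 20 mm, 90 mm deep) all along the edge. The point is on the lip's outer lower edge, 47 mm from the box centre, 20 mm above the bench. Axes as the blue box. Flush at the hinge edge. Fingertips pressed in under the lip with 5 to 15 N lift this edge.
- bookend: Loose grey steel bookend, 0.55 kg, standing between the blue box and the row. Upright plate 90 (x) x 10 (y) x 130 mm high; pinch it across its 10 mm at the top, higher than the standing boxes (94 mm). Origin at the plate's centre, 65 mm above the bench; z up. A foot 90 wide, 8 thick reaches 54 mm out on the -y side, with a small gusset; the +y face is plain and belongs against the boxes.
- beaker: Empty glass beaker, 58 mm across, 75 mm high, origin under its centre. Leave alone.
- reagent: Brown glass bottle with blue cap, 54 mm across, 105 mm high, origin under its centre. Leave alone.
- petri: Stack of two petri dishes, 76 mm across, 31 mm high, origin under its centre. Leave alone.
Not all that is in view belongs to the job. What is meant by the slide_box is not yellow, and is the smaller of those in its own colour.

How it is judged:
By the outcome, as a careful person would: the job done as asked, in the order asked, and still so for the second after the job is handed in, with the robot touching nothing.
It also fails if it takes over 72 s, if anything falls off the work surface, if the arm or the gripper's body presses on something with over 40 N, if the wrist force passes 120 N, or if a joint passes its speed limit or range.

## Working session

There is one attempt and no reset: what is moved stays moved. The work goes in short steps, Python scripts to look and compute and a shell command to move; the robot and the scene stay as the last step left them, time stands still between calls to the robot, and variables do not carry over. Pictures are saved under pics/ and viewed, about 8 in all and at most 12, crops included, and the job is handed in when it is done.

```bash
ls; mkdir -p pics
python3 - <<'E'
from cell import env, imaging
import cv2, numpy as np
print(env.read_state(), env.tip_extent)
for n in ("scene","side"):
    p,d=imaging.get_image(n); cv2.imwrite(f"pics/{n}0.png",p[:,:,::-1]); np.save(f"pics/{n}0.npy",d)
    print(n,imaging.camera_info(n))
E
```

```text
pics
{'t': 0.0, 'joint_pos': array([ 1.10979869,  0.41190925, -0.01273607,  1.59702957,  0.005569  ,
        1.13430604, -0.08218865]), 'dq': array([ 0.00120134,  0.0004044 ,  0.00049315, -0.00018176, -0.00033224,
        0.00046833,  0.00025055]), 'effort': array([-1.18094948e-03, -6.00613689e+01,  6.81749023e-01, -2.99404353e+01,
        1.39280601e-02,  1.05757179e-02, -1.22836815e-05]), 'tcp_pos': array([ 0.23904274, -0.57698074,  0.24945301]), 'orientation': array([-7.84698555e-04,  9.80770971e-01,  1.95160570e-01, -1.95415043e-04]), 'force': array([-0.22198295, -0.44030415, -0.11945613]), 'wrist_torque': array([ 0.03892558, -0.02369915,  0.03272206]), 'gripper_width': 0.08511613902483345} 0.019
scene {'fx': 556.3681107470536, 'fy': 556.3681107470536, 'cx': 323.2621820534707, 'cy': 227.9436855465199, 'rvec': array([ 1.30415672,  2.15894515, -0.96447491]), 'tvec': array([ 0.28396511, -0.29100151,  1.50071606])}
side {'fx': 573.7525220539179, 'fy': 573.7525220539179, 'cx': 323.1762658482798, 'cy': 254.3752455568986, 'rvec': array([ 2.33603169, -0.62680623,  0.22077152]), 'tvec': array([-0.5490326 ,  0.264247  ,  0.89042148])}
```

View pics/scene0.png

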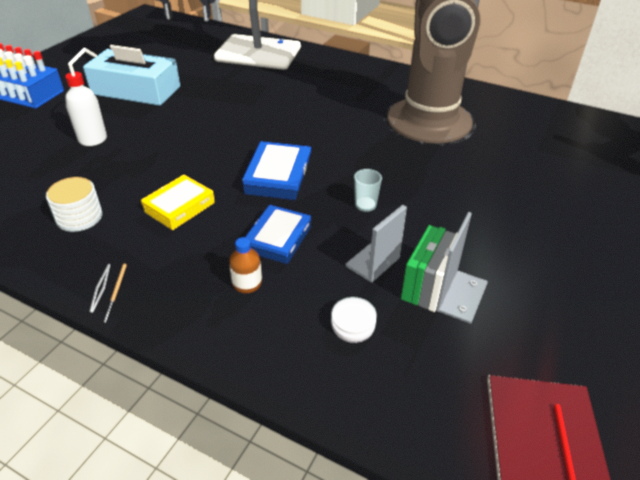

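View pics/side0.png

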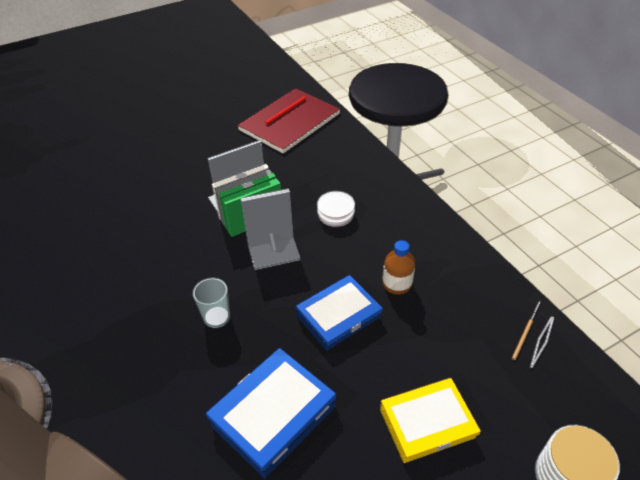

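Candidates in scene: large blue box (278,168), small blue box (279,232), yellow box (178,201); the choice is the small blue one at (279,232), or (340,310) in side. The bookend is at (385,245), the green box at (425,262), and the beaker, bottle and petri dishes at (367,190), (246,268), (354,319). Next I measure these and take a close crop.

```bash
cat > h.py <<'E'
from cell import env, imaging
import cv2, numpy as np
def cloud(n, save=None):
    ci=imaging.camera_info(n); p,d=imaging.get_image(n)
    if save: cv2.imwrite(f"pics/{save}.png",p[:,:,::-1])
    R=cv2.Rodrigues(np.array(ci["rvec"]))[0]; t=np.array(ci["tvec"])
    v,u=np.mgrid[:480,:640]
    c=np.stack([(u-ci["cx"])/ci["fx"]*d,(v-ci["cy"])/ci["fy"]*d,d],-1)
    w=(c-t)@R   # R^T (c-t)
    w[d==0]=np.nan
    return p,w
def hsv(p): return cv2.cvtColor(p,cv2.COLOR_RGB2HSV)
def rect(P):  # min area rect in mm
    r=cv2.minAreaRect((P[:,:2]*1000).astype(np.float32)); return np.round(r[0],1),np.round(r[1],1),round(r[2],1)
E
python3 - <<'E'
from h import *
for n,reg in (("scene",(slice(200,265),slice(240,315))),("side",(slice(270,350),slice(290,390)))):
    p,w=cloud(n); big=cv2.resize(p[reg][:,:,::-1],None,fx=5,fy=5,interpolation=cv2.INTER_CUBIC); cv2.imwrite(f"pics/crop_{n}.png",big)
    H=hsv(p); z=w[...,2]
    blue=(H[...,0]>100)&(H[...,0]<130)&(H[...,1]>120)
    X,Y=w[...,0],w[...,1]
    m=np.zeros(z.shape,bool); m[reg]=True
    k=m&(z>.026)&(z<.04); print(n,"boxtop",k.sum(),rect(w[k]),np.median(z[k]))
    g=(H[...,0]>45)&(H[...,0]<80)&(H[...,1]>120)&(z>.085)&(z<.105); print("greentop",g.sum(),rect(w[g]),np.median(z[g]))
    g=(H[...,0]>45)&(H[...,0]<80)&(H[...,1]>120)&(z>.01)&(z<.085); P=w[g]; 
    print("greenside",len(P),rect(P))
    if n=="scene": regs=dict(bookend=(200,285,345,408),row=(210,325,400,490),beaker=(165,215,350,385),bottle=(235,295,225,265),petri=(295,345,328,380))
    else: regs=dict(bookend=(185,270,240,302),row=(140,235,205,285),beaker=(275,330,190,232),bottle=(238,296,380,418),petri=(188,228,315,358))
    for kk,(a,b,c,d) in regs.items():
        m=np.zeros(z.shape,bool); m[a:b,c:d]=True
        for lo,hi in ((.004,.02),(.02,.08),(.098,.16)):
            q=m&(z>lo)&(z<hi)
            if q.sum()>20: print(kk,lo,q.sum(),rect(w[q]),"zmax",round(float(w[q][:,2].max()),3))
E
```

```text
scene boxtop 1977 (array([ 600.9, -112.6]), array([122.4,  98.6]), 4.2) 0.03419215398774204
greentop 767 (array([574.9, 184.1]), array([121.6,  32.4]), 0.2) 0.09240565969649532
greenside 525 (array([632.1, 183.8]), array([32.7,  7.4]), 89.4)
bookend 0.004 955 (array([506.8,  64.2]), array([265. , 132.7]), 22.6) zmax 0.02
bookend 0.02 823 (array([531.2,  83.8]), array([270.8,  70.3]), 31.0) zmax 0.08
bookend 0.098 597 (array([576.2, 110.8]), array([12.1, 93.7]), 76.0) zmax 0.135
row 0.004 2081 (array([500.2, 206.2]), array([355.6, 173.6]), 14.8) zmax 0.02
row 0.02 1195 (array([582.5, 186.1]), array([114.5, 117.4]), 6.1) zmax 0.08
row 0.098 548 (array([577.5, 180.3]), array([115.3, 121. ]), 2.3) zmax 0.154
beaker 0.004 194 (array([362.9, -20.9]), array([183.4,  78.4]), 22.7) zmax 0.02
beaker 0.02 821 (array([413.3,  -0.9]), array([61. , 55.4]), 14.1) zmax 0.079
bottle 0.004 263 (array([ 692.6, -132.6]), array([163.1,  77. ]), 32.9) zmax 0.02
bottle 0.02 1076 (array([ 697.2, -111. ]), array([130.1,  52.7]), 17.6) zmax 0.08
bottle 0.098 157 (array([ 732.5, -100.5]), array([26.7, 24.1]), 
[... 746 characters left out ...]
272 (array([554. , 153.8]), array([ 98.3, 140.5]), 62.4) zmax 0.08
row 0.098 1919 (array([564.7, 172.2]), array([144.5, 109.7]), 82.5) zmax 0.152
beaker 0.004 153 (array([402.2,  26.7]), array([ 43.2, 113. ]), 13.0) zmax 0.02
beaker 0.02 1210 (array([412.2,  -3.7]), array([58.5, 56.2]), 79.5) zmax 0.078
bottle 0.004 151 (array([ 723.1, -114.5]), array([27.5, 54.1]), 54.4) zmax 0.02
bottle 0.02 852 (array([ 726.8, -109.1]), array([42.9, 54.4]), 53.3) zmax 0.08
bottle 0.098 150 (array([ 731.4, -103.4]), array([24.5, 24. ]), 54.4) zmax 0.107
petri 0.004 200 (array([716.2, 123.4]), array([ 62.8, 101.5]), 20.2) zmax 0.02
petri 0.02 838 (array([728.3, 114.9]), array([78.2, 73.8]), 58.9) zmax 0.034
```

```bash
python3 - <<'E'
import cv2,numpy as np
a=cv2.imread("pics/crop_scene.png");b=cv2.imread("pics/crop_side.png")
h=max(a.shape[0],b.shape[0]);f=lambda i:cv2.copyMakeBorder(i,0,h-i.shape[0],0,0,cv2.BORDER_CONSTANT)
cv2.imwrite("pics/crops.png",cv2.resize(np.hstack([f(a),f(b)]),None,fx=.9,fy=.9))
E
cat >> h.py <<'E'
from scipy.spatial.transform import Rotation as Ro
def st():
    s=env.read_state(); q=s["orientation"]; R=Ro.from_quat([q[1],q[2],q[3],q[0]]).as_matrix()
    return s,R,np.degrees(np.arctan2(R[1,0],R[0,0]))
def to(x,y,z,psi=None):
    s,R,a=st(); d=np.array([x,y,z])-s["tcp_pos"]
    print("t",round(s["t"],2),"tcp",s["tcp_pos"].round(4),"psi",a.round(2),"w",round(s["gripper_width"],4),"F",s["force"].round(1))
    if psi is not None:
        print("twist units",(-(psi-a)/5).round(2)); c,sn=np.cos(np.radians(psi)),np.sin(np.radians(psi))
        R=np.array([[c,sn,0],[sn,-c,0],[0,0,-1]])
        print("units after twist",(R.T@d/.025).round(2))
    else: print("units now",(R.T@d/.025).round(2))
E
python3 -c "
from h import *
to(.576,.109,.25,-14)"
```

```text
t 0.2 tcp [ 0.2391 -0.5772  0.2497] psi 22.51 w 0.0854 F [ 0.3 -0.6 -0.5]
twist units 7.3
units after twist [ 6.440e+00 -2.989e+01 -1.000e-02]
```

View pics/crops.png

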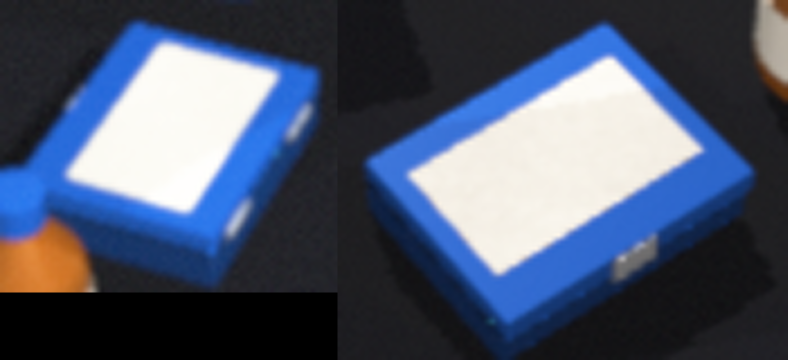

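```bash
python3 -m jog '0 0 0 1;0 0 0 1;0 0 0 1;0 0 0 1;0 0 0 1;0 0 0 1;0 0 0 1;0 0 0 0.3' ; python3 -c "
from h import *
to(.576,.109,.25)"
```

```text
t: 0.87
tcp_pos: [0.2384, -0.5761, 0.2476]
orientation: [-0.002, 0.991, -0.137, -0.001]
force: [0.2, 0.7, -0.1]
gripper_width: 0.0859
t 0.87 tcp [ 0.2384 -0.5761  0.2476] psi -15.74 w 0.0859 F [ 0.2  0.7 -0.1]
units now [ 5.560e+00 -3.004e+01  1.000e-02]
```

The crop shows the chosen box's single silver latch at (635,258) on the side away from the row. Its two hinge plates at (300,120) and (238,218) face the row, so the choice fits the description.

```bash
python3 -m jog '0.2 -1 0 0;0.2 -1 0 0;0.2 -1 0 0;0.2 -1 0 0;0.2 -1 0 0;0.2 -1 0 0;0.2 -1 0 0;0.2 -1 0 0;0.2 -1 0 0;0.2 -1 0 0;0.2 -1 0 0;0.2 -1 0 0;0.2 -1 0 0;0.2 -1 0 0;0.2 -1 0 0;0.2 -1 0 0;0.2 -1 0 0;0.2 -1 0 0;0.2 -1 0 0;0.2 -1 0 0' ; python3 -c "
from h import *
to(.576,.109,.25,-14)"
```

```text
t: 2.53
tcp_pos: [0.4769, -0.1065, 0.2459]
orientation: [-0.001, 0.99, -0.144, -0.003]
force: [1.3, -0.5, 0.2]
gripper_width: 0.0853
t 2.53 tcp [ 0.4769 -0.1065  0.2459] psi -16.55 w 0.0853 F [ 1.3 -0.5  0.2]
twist units -0.51
units after twist [ 1.76 -9.32 -0.16]
```

```bash
python3 -m jog '0.2 -1 0 -0.5;0.2 -1 0 0;0.2 -1 0 0;0.2 -1 0 0;0.2 -1 0 0;0.2 -1 0 0;0.2 -1 0 0;0.2 -1 0 0;0.2 -1 0 0;0 0 0 0'
python3 - <<'E'
from h import *
to(.576,.109,.25,-14)
p,w=cloud("wrist","wrist1"); z=w[...,2]
k=(z>.12)&(z<.145)&(w[...,1]<.16); print("bookend top",k.sum(),rect(w[k]),np.median(z[k]))
E
```

```text
t: 3.37
tcp_pos: [0.5797, 0.1171, 0.245]
orientation: [-0.003, 0.993, -0.119, -0.004]
force: [-0.6, 2.1, 0.3]
gripper_width: 0.0854
t 3.37 tcp [0.5797 0.1171 0.245 ] psi -13.67 w 0.0854 F [-0.6  2.1  0.3]
twist units 0.07
units after twist [-0.07  0.35 -0.2 ]
bookend top 2261 (array([575.6, 110. ]), array([10. , 90.3]), 76.2) 0.1290982445994294
```

View pics/wrist1.png

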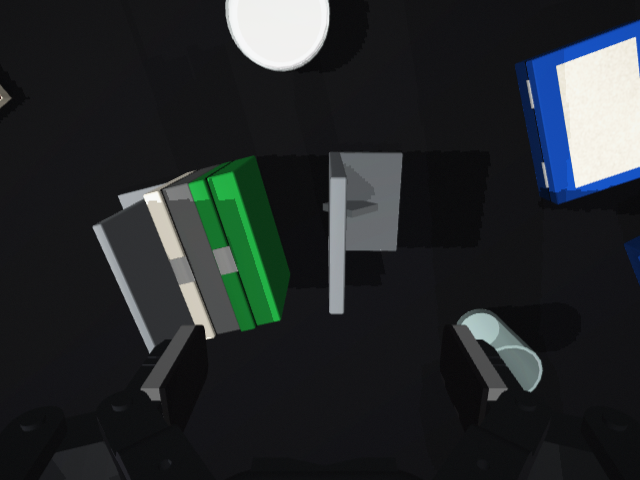

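The wrist view shows the bookend plate edge-on at (337,245) with its foot to the right, away from the row. The measured top is 90.3 x 10.0 mm at z 0.129, which agrees with the given sizes. Now I grip it.

```bash
python3 -m jog '-0.1 0.3 1 0;0 0 1 0;0 0 1 0;0 0 1 0;0 0 0.8 0;0 0 0 0' -1 60; python3 -c "
from h import *
to(.5756,.110,.119,-13.8)"
```

```text
t: 3.92
tcp_pos: [0.574, 0.1031, 0.1218]
orientation: [-0.0, 0.993, -0.121, -0.002]
force: [-1.7, -0.5, 0.0]
gripper_width: 0.0853
t 3.92 tcp [0.574  0.1031 0.1218] psi -13.9 w 0.0853 F [-1.7 -0.5  0. ]
twist units -0.02
units after twist [-0.   -0.28  0.11]
```

```bash
python3 -m jog '0 -0.28 0.1 0;0 0 0 0;0 0 0 0;0 0 0 0;0 0 0 0;0 0 0 0;0 0 0 0;0 0 0 0;0 0 0 0;0 0 0 0' 1 60; python3 -c "
from h import *
to(.5756,.110,.119,-13.8)"
```

```text
t: 4.75
tcp_pos: [0.5774, 0.1088, 0.1241]
orientation: [-0.001, 0.993, -0.122, 0.0]
force: [0.1, 0.8, -1.9]
gripper_width: 0.0092
t 4.75 tcp [0.5774 0.1088 0.1241] psi -14.03 w 0.0092 F [ 0.1  0.8 -1.9]
twist units -0.05
units after twist [-0.08 -0.03  0.2 ]
```

```bash
python3 -m jog '0 0 -0.5 0;0 0 -1 0;0 0 -1 0;0 0 0 -0.9;0 0 0 -0.9;0 0 0 -0.9;0 0 0 0' - 60; python3 -c "
from h import *
to(.735,.01,.18)"
```

```text
t: 5.33
tcp_pos: [0.5747, 0.1077, 0.1915]
orientation: [0.0, 1.0, 0.0, -0.003]
force: [-0.6, 0.8, -5.0]
gripper_width: 0.0089
t 5.33 tcp [0.5747 0.1077 0.1915] psi 0.04 w 0.0089 F [-0.6  0.8 -5. ]
units now [6.41 3.91 0.42]
```

```bash
python3 -m jog '0.7 0.4 0 0;0.8 0.5 0 0;0.8 0.5 0 0;0.8 0.5 0 0;0.8 0.5 0 0;0.8 0.5 0 0;0.8 0.5 0 0;0.8 0.5 0 0;0 0 0 0' - 60; python3 -c "
from h import *
to(.735,.01,.124,0)"
```

```text
t: 6.08
tcp_pos: [0.7334, 0.0053, 0.191]
orientation: [0.001, 1.0, -0.01, -0.007]
force: [-0.3, -2.3, -5.5]
gripper_width: 0.009
t 6.08 tcp [0.7334 0.0053 0.191 ] psi -1.12 w 0.009 F [-0.3 -2.3 -5.5]
twist units -0.22
units after twist [ 0.07 -0.19  2.68]
```

```bash
python3 -m jog '0 -0.1 0.7 -0.2;0 0 0.6 0;0 0 0.6 0;0 0 0.4 0;0 0 0.2 0;0 0 0.15 0;0 0 0.1 0;0 0 0 0' - 60; python3 -c "
from h import *
to(.735,.01,.123,0)"
```

```text
t: 6.75
tcp_pos: [0.732, 0.0063, 0.1255]
orientation: [0.002, 1.0, -0.009, -0.008]
force: [0.7, -0.5, -5.2]
gripper_width: 0.0088
t 6.75 tcp [0.732  0.0063 0.1255] psi -1.05 w 0.0088 F [ 0.7 -0.5 -5.2]
twist units -0.21
units after twist [ 0.12 -0.15  0.1 ]
```

```bash
python3 -m jog '0 0 0.08 -0.2;0 0 0.08 0;0 0 0.08 0;0 0 0 0' - 60
```

```text
t: 7.08
tcp_pos: [0.7325, 0.0072, 0.1248]
orientation: [0.002, 1.0, 0.0, -0.006]
force: [-1.1, 0.2, -6.1]
gripper_width: 0.0088
```

```bash
python3 -m jog '0 0 0.15 0;0 0 0.15 0;0 0 0 0' - 60;  python3 -m jog '0 0 0.1 0;0 0 0.1 0' - 60
```

```text
t: 7.33
tcp_pos: [0.7335, 0.0079, 0.1253]
orientation: [0.002, 1.0, 0.001, -0.003]
force: [-0.0, 0.6, -5.9]
gripper_width: 0.0091
t: 7.5
tcp_pos: [0.7348, 0.0084, 0.124]
orientation: [0.002, 1.0, 0.001, -0.001]
force: [-12.1, -1.1, 27.0]
gripper_width: 0.0085
```

```bash
python3 -m jog '0 0 -0.1 0;0 0 0 0;0 0 0 0;0 0 0 0;0 0 0 0;0 0 0 0' -1 60;  python3 -m jog '0 0 -1 0;0 0 -1 0;0 0 -1 0;0 0 -1 0' ; python3 -c "
from h import *
to(.6,-.225,.22,90)"
```

```text
t: 8.0
tcp_pos: [0.7366, 0.0091, 0.1262]
orientation: [0.001, 1.0, 0.001, 0.001]
force: [-0.2, -0.6, -0.1]
gripper_width: 0.0799
t: 8.33
tcp_pos: [0.7326, 0.0088, 0.219]
orientation: [0.001, 1.0, 0.001, -0.007]
force: [1.1, -0.2, 0.4]
gripper_width: 0.0852
t 8.33 tcp [0.7326 0.0088 0.219 ] psi 0.15 w 0.0852 F [ 1.1 -0.2  0.4]
twist units -17.97
units after twist [-9.35 -5.3  -0.04]
```

```bash
python3 -m jog '0 0.3 0 -1;0 0.3 0 -1;0 0.3 0 -1;0 0.3 0 -1;0 0.3 0 -1;0 0 0 -1;0 0 0 -1;0 0 0 -1;0 0 0 -1;0 0 0 -1;0 0 0 -1;0 0 0 -1;0 0 0 -1;0 0 0 -1;0 0 0 -1;0 0 0 -1;0 0 0 -1;0 0 0 -1'
python3 - <<'E'
from h import *
to(.605,-.225,.22,93)
p,w=cloud("side","side2"); H=hsv(p); z=w[...,2]
blue=(H[...,0]>100)&(H[...,0]<130)&(H[...,1]>120)&(z>.02)&(z<.06)&(w[...,1]<-.0)
n,l=cv2.connectedComponents(blue.astype(np.uint8))
for i in range(1,n):
    if (l==i).sum()>150:
        P=w[l==i]; print((l==i).sum(),rect(P),P.min(0).round(3),P.max(0).round(3))
m=np.zeros(z.shape,bool); m[270:350,290:378]=1; k=m&(z>.025)&(z<.045)&(w[...,0]<.68); print("box",rect(w[k]))
k=(z>.11)&(z<.145)&(abs(w[...,1]-.01)<.05)&(abs(w[...,0]-.735)<.07); print("bookend",k.sum(),rect(w[k]))
E
```

```text
t: 9.83
tcp_pos: [0.7429, -0.0301, 0.2219]
orientation: [-0.002, 0.68, 0.734, -0.003]
force: [0.0, 0.3, 0.4]
gripper_width: 0.0853
t 9.83 tcp [ 0.7429 -0.0301  0.2219] psi 94.37 w 0.0853 F [0.  0.3 0.4]
twist units 0.27
units after twist [-7.5  -5.92  0.07]
1558 (array([ 599., -114.]), array([120.1,  97.9]), 6.8) [ 0.536 -0.168  0.02 ] [ 0.663 -0.061  0.036]
4118 (array([ 415.8, -224. ]), array([155.6, 124.9]), 17.7) [ 0.324 -0.306  0.02 ] [ 0.506 -0.143  0.046]
box (array([ 599.2, -114.5]), array([119.,  98.]), 5.9)
bookend 509 (array([731.5,   6.2]), array([90.9, 14.9]), 1.7)
```

```bash
python3 -m jog '-0.9 -0.8 0 -0.2;-0.9 -0.8 0 0;-0.9 -0.8 0 0;-0.9 -0.8 0 0;-0.9 -0.8 0 0;-0.9 -0.8 0 0;-0.9 -0.6 0 0;-0.5 0 0 0;0 0 0 0' -0.4 ; python3 -c "
from h import *
to(.606,-.2,.03,96)"
```

```text
t: 10.63
tcp_pos: [0.6186, -0.2173, 0.2181]
orientation: [-0.005, 0.676, 0.737, -0.003]
force: [0.1, 0.6, -0.8]
gripper_width: 0.0595
t 10.63 tcp [ 0.6186 -0.2173  0.2181] psi 94.9 w 0.0595 F [ 0.1  0.6 -0.8]
twist units -0.22
units after twist [ 0.74 -0.43  7.53]
```

```bash
python3 -m jog '0.3 -0.4 1 -0.2;0.3 0 1 0;0 0 1 0;0 0 1 0;0 0 1 0;0 0 1 0;0 0 0.8 0;0 0 0.4 0;0 0 0.1 0;0 0 0 0'
python3 - <<'E'
from h import *
to(.606,-.2,.03,96)
p,w=cloud("side","side3"); cv2.imwrite("pics/side3c.png",cv2.resize(p[220:440,240:520,::-1],None,fx=2.8,fy=2.7))
E
```

```text
t: 11.47
tcp_pos: [0.6148, -0.1886, 0.0301]
orientation: [-0.003, 0.671, 0.741, 0.003]
force: [0.3, 0.4, 0.2]
gripper_width: 0.0597
t 11.47 tcp [ 0.6148 -0.1886  0.0301] psi 95.68 w 0.0597 F [0.3 0.4 0.2]
twist units -0.06
units after twist [-0.42 -0.4   0.  ]
```

View pics/side3c.png

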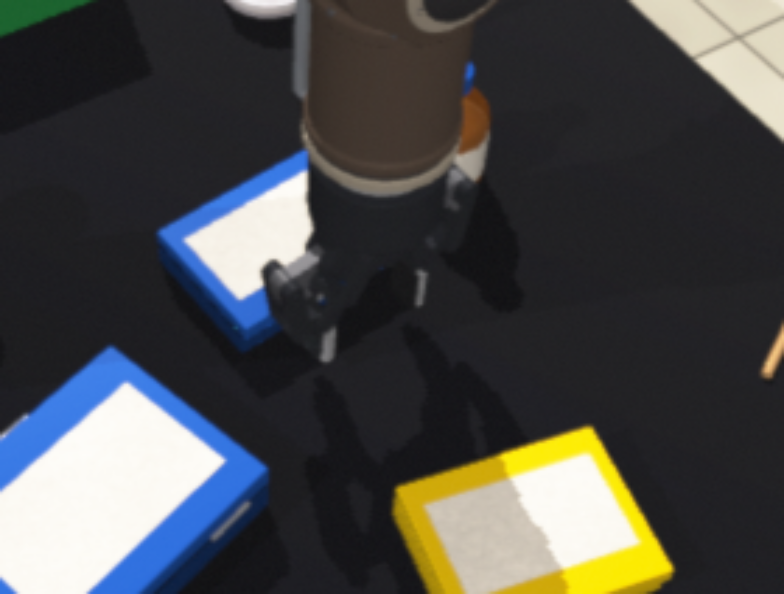

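The crop shows the gripper behind the small box on its latch side, with both pads (325,345) and (420,290) parallel to the latch edge. I line it up laterally and then push.

```bash
python3 -m jog '-0.1 -0.4 0.1 0;0 0 0 0;0.3 0 0 0;0.3 0 0 0;0.3 0 0 0;0.3 0 0 0;0.3 0 0 0;0.3 0 0 0' ; python3 -c "
from h import *
to(.574,.062,.026)"
```

```text
t: 12.18
tcp_pos: [0.6029, -0.1463, 0.0345]
orientation: [0.002, 0.673, 0.74, 0.005]
force: [-0.6, -0.9, -0.8]
gripper_width: 0.0596
t 12.18 tcp [ 0.6029 -0.1463  0.0345] psi 95.45 w 0.0596 F [-0.6 -0.9 -0.8]
units now [ 8.4  -0.36  0.37]
```

```bash
python3 -m jog '0 0 0.25 0;0 0 0.1 0;0.3 0 0 0;0.3 0 0.03 0;0.3 0 0.03 0;0.3 0 0.03 0;0.3 0 0.03 0;0.3 0 0.03 0;0.3 0 0.03 0;0.3 0 0.03 0'
python3 - <<'E'
from h import *
to(.574,.062,.026)
p,w=cloud("side"); H=hsv(p); z=w[...,2]
P=w[(z>.026)&(z<.04)&(abs(w[...,0]-.595)<.075)&(w[...,1]>-.13)&(w[...,1]<.06)]; print(len(P),rect(P))
E
```

```text
t: 13.02
tcp_pos: [0.5979, -0.0817, 0.0203]
orientation: [0.003, 0.673, 0.74, 0.004]
force: [0.6, -2.9, 0.9]
gripper_width: 0.06
t 13.02 tcp [ 0.5979 -0.0817  0.0203] psi 95.41 w 0.06 F [ 0.6 -2.9  0.9]
units now [ 5.81 -0.41 -0.23]
980 (array([593. , -35.3]), array([119.6, 120.6]), 5.9)
```

```bash
python3 -m jog '0.1 0 -0.2 -0.4;0.3 0 0 -0.5;0.3 0 0 0;0.3 0 0 0;0.3 0 0 0;0.3 0 0 0;0.3 0 0 0;0.3 0 0 0;0.3 0 0 0;0.3 0 0 0;0.3 0 0 0;0.3 0 0 0'
python3 - <<'E'
from h import *
to(.574,.062,.026)
p,w=cloud("side"); H=hsv(p); z=w[...,2]
P=w[(z>.026)&(z<.04)&(abs(w[...,0]-.595)<.075)&(w[...,1]>-.05)&(w[...,1]<.15)]; print(len(P),rect(P))
E
```

```text
t: 14.07
tcp_pos: [0.5805, 0.0141, 0.0243]
orientation: [0.002, 0.641, 0.767, 0.004]
force: [0.7, -1.9, 1.3]
gripper_width: 0.0599
t 14.07 tcp [0.5805 0.0141 0.0243] psi 100.21 w 0.0599 F [ 0.7 -1.9  1.3]
units now [ 1.93  0.08 -0.06]
704 (array([565.6,  58.6]), array([100.4, 118.9]), 9.7)
```

```bash
python3 -m jog '0.3 0.05 0 0.5;0.3 0.04 0 0.5;0.3 0.03 0 0.5;0.25 0 0 0.5;0.15 0 0 0'
python3 - <<'E'
from h import *
to(.574,.062,.026,90.3)
p,w=cloud("side"); H=hsv(p); z=w[...,2]
P=w[(z>.026)&(z<.04)&(abs(w[...,0]-.595)<.085)&(w[...,1]>-.01)&(w[...,1]<.165)]; print(len(P),rect(P),P.min(0),P.max(0))
p,w=cloud("scene"); z=w[...,2]
P=w[(z>.028)&(z<.04)&(abs(w[...,0]-.595)<.085)&(w[...,1]>.02)&(w[...,1]<.165)]; print(len(P),rect(P),P.min(0),P.max(0))
E
```

```text
t: 14.53
tcp_pos: [0.5772, 0.0513, 0.0235]
orientation: [-0.0, 0.708, 0.707, 0.003]
force: [-0.3, -2.3, 2.2]
gripper_width: 0.0594
t 14.53 tcp [0.5772 0.0513 0.0235] psi 89.93 w 0.0594 F [-0.3 -2.3  2.2]
twist units -0.07
units after twist [ 0.43 -0.12 -0.1 ]
677 (array([577.4, 102.2]), array([119.4, 129.9]), 2.0) [0.51538936 0.03598747 0.02601489] [0.63731861 0.16499093 0.03992187]
2289 (array([581. , 100.4]), array([116.4, 123.4]), 89.6) [0.5190464  0.0419263  0.02802514] [0.64275197 0.15826225 0.0399222 ]
```

```bash
python3 -m jog '0.2 -0.1 0 -0.05;0.2 -0.1 0 0;0.2 -0.08 0 0'
python3 - <<'E'
from h import *
to(.574,.062,.026,90.3)
p,w=cloud("scene","scene4"); z=w[...,2];H=hsv(p)
P=w[(z>.028)&(z<.04)&(abs(w[...,0]-.595)<.085)&(w[...,1]>.06)&(w[...,1]<.145)]; print(len(P),rect(P))
cv2.imwrite("pics/scene4c.png",cv2.resize(p[180:320,330:500,::-1],None,fx=4,fy=4,interpolation=cv2.INTER_CUBIC))
for n,y0,y1,z0,z1 in (("box",.07,.14,.028,.04),("green",.16,.2,.085,.1)):
    P=w[(z>z0)&(z<z1)&(abs(w[...,0]-.595)<.085)&(w[...,1]>y0)&(w[...,1]<y1)]
    b=np.floor(P[:,1]/.005).astype(int); print(n,[(i*5,(1e3*P[b==i,0].min()).round(),(1e3*P[b==i,0].max()).round()) for i in np.unique(b)])
E
```

```text
t: 14.88
tcp_pos: [0.571, 0.0636, 0.0233]
orientation: [0.001, 0.705, 0.71, 0.003]
force: [9.8, -19.4, -0.4]
gripper_width: 0.0598
t 14.88 tcp [0.571  0.0636 0.0233] psi 90.41 w 0.0598 F [  9.8 -19.4  -0.4]
twist units 0.02
units after twist [-0.06  0.12 -0.11]
1734 (array([574.6, 102.5]), array([121.1,  84.8]), 0.0)
box [(np.int64(70), np.float64(537.0), np.float64(616.0)), (np.int64(75), np.float64(514.0), np.float64(634.0)), (np.int64(80), np.float64(516.0), np.float64(635.0)), (np.int64(85), np.float64(514.0), np.float64(634.0)), (np.int64(90), np.float64(516.0), np.float64(634.0)), (np.int64(95), np.float64(517.0), np.float64(633.0)), (np.int64(100), np.float64(515.0), np.float64(634.0)), (np.int64(105), np.float64(515.0), np.float64(634.0)), (np.int64(110), np.float64(514.0), np.float64(635.0)), (np.int64(115), np.float64(517.0), np.float64(634.0)), (np.int64(120), np.float64(515.0), np.float64(634.0)), (np.int64(125), np.float64(516.0), np.float64(635.0)), (np.int64(130), np.float64(517.0), np.float64(634.0)), (np.int64(135), np.float64(518.0), np.float64(633.0))]
green [(np.int64(165), np.float64(518.0), np.float64(632.0)), (np.int64(170), np.float64(516.0), np.float64(635.0)), (np.int64(175), np.float64(515.0), np.float64(633.0)), (np.int64(180), np.float64(512.0), np.float64(636.0)), (np.int64(185), np.float64(516.0), np.float64(635.0)), (np.int64(190), np.float64(514.0), np.float64(634.0)), (np.int64(195), np.float64(515.0), np.float64(634.0))]
```

View pics/scene4c.png

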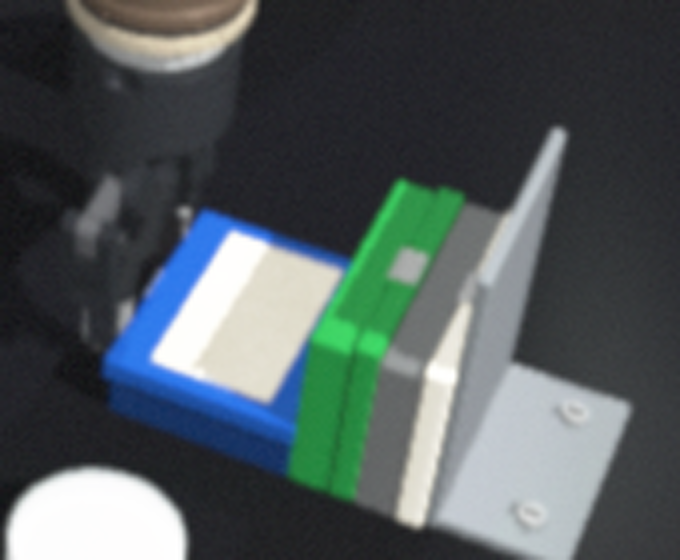

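The crop shows the blue box square against the green one: the blue edge at (330,340) meets the green face, and x runs 515–634 against 515–635. I start the tip-up with a light press.

```bash
python3 -m jog '0.08 0.08 0 0;0.1 0 -0.15 0;0.1 0 -0.2 0'
python3 - <<'E'
from h import *
to(.574,.062,.026,90.3)
p,w=cloud("side"); z=w[...,2]
P=w[(abs(w[...,0]-.575)<.07)&(w[...,1]>.065)&(w[...,1]<.16)&(z>.025)&(z<.1)]
b=np.floor(P[:,1]/.01).astype(int); print([(i*10,(1e3*np.median(P[b==i,2])).round(1)) for i in np.unique(b)])
E
```

```text
t: 15.18
tcp_pos: [0.5717, 0.0631, 0.0305]
orientation: [0.003, 0.706, 0.708, -0.002]
force: [2.4, -8.0, -0.5]
gripper_width: 0.0598
t 15.18 tcp [0.5717 0.0631 0.0305] psi 90.13 w 0.0598 F [ 2.4 -8.  -0.5]
twist units -0.03
units after twist [-0.04  0.09  0.18]
[(np.int64(60), np.float64(69.4)), (np.int64(70), np.float64(36.9)), (np.int64(80), np.float64(37.6)), (np.int64(90), np.float64(36.6)), (np.int64(100), np.float64(35.7)), (np.int64(110), np.float64(34.9)), (np.int64(120), np.float64(33.6)), (np.int64(130), np.float64(33.1)), (np.int64(140), np.float64(32.7)), (np.int64(150), np.float64(31.8))]
```

```bash
cat > tilt.py <<'E'
from h import *
to(.574,.062,.026,90.3)
p,w=cloud("side"); z=w[...,2]
P=w[(abs(w[...,0]-.575)<.05)&(w[...,1]>.03)&(w[...,1]<.165)&(z>.025)&(z<.14)]
H=hsv(p)[...]; k=(abs(w[...,0]-.575)<.065)&(w[...,1]>.03)&(w[...,1]<.2)&(z>.02)&(z<.14)&(H[...,0]>100)&(H[...,0]<125)&(H[...,1]>120)
P=w[k]; b=np.floor(P[:,1]/.01).astype(int); print([(int(i*10),float((1e3*np.median(P[b==i,2])).round(1))) for i in np.unique(b)])
s,y=env.read_state(),None
d=.167-(s["tcp_pos"][1]+.011); 
from scipy.optimize import brentq
try: print("theta from lip d",np.degrees(brentq(lambda t:.094*np.cos(t)+.012*np.sin(t)-d,.1,1.57)))
except Exception as e: print(e)
E
python3 -m jog '0.12 0 -0.25 0;0.12 0 -0.25 0;0.12 0 -0.25 0;0.14 0 -0.25 0' ; python3 tilt.py
```

```text
t: 15.57
tcp_pos: [0.5713, 0.0654, 0.0551]
orientation: [0.007, 0.708, 0.706, -0.008]
force: [1.3, -6.6, 0.3]
gripper_width: 0.0596
t 15.57 tcp [0.5713 0.0654 0.0551] psi 89.79 w 0.0596 F [ 1.3 -6.6  0.3]
twist units -0.1
units after twist [-0.14  0.11  1.16]
[(40, 105.6), (50, 86.9), (60, 63.4), (70, 42.5), (80, 59.3), (90, 56.4), (100, 45.7), (110, 43.5), (120, 40.8), (130, 40.1), (140, 37.2), (150, 33.8), (160, 31.9)]
theta from lip d 25.073762701250303
```

```bash
python3 -m jog '0.18 0 -0.25 0;0.2 0 -0.25 0;0.22 0 -0.25 0;0.24 0 -0.25 0' ; python3 tilt.py
```

```text
t: 15.95
tcp_pos: [0.571, 0.0759, 0.0804]
orientation: [0.012, 0.71, 0.704, -0.014]
force: [2.1, -7.9, 2.9]
gripper_width: 0.0598
t 15.95 tcp [0.571  0.0759 0.0804] psi 89.52 w 0.0598 F [ 2.1 -7.9  2.9]
twist units -0.16
units after twist [-0.55  0.12  2.18]
[(60, 109.2), (70, 59.8), (80, 67.2), (90, 80.5), (100, 66.2), (110, 55.5), (120, 45.6), (130, 40.6), (140, 36.8), (150, 30.0), (160, 30.2)]
theta from lip d 40.719348286558414
```

```bash
python3 -m jog '0.25 0 -0.15 0;0.27 0 -0.13 0;0.28 0 -0.12 0;0.28 0 -0.1 0' ; python3 tilt.py
```

```text
t: 16.33
tcp_pos: [0.5712, 0.0931, 0.0943]
orientation: [0.018, 0.711, 0.702, -0.021]
force: [-0.5, -11.7, 9.8]
gripper_width: 0.0599
t 16.33 tcp [0.5712 0.0931 0.0943] psi 89.27 w 0.0599 F [ -0.5 -11.7   9.8]
twist units -0.21
units after twist [-1.24  0.1   2.73]
[(70, 125.8), (80, 120.3), (90, 76.1), (100, 81.0), (110, 83.1), (120, 28.2), (130, 43.1), (140, 32.8), (150, 29.6), (160, 46.8)]
theta from lip d 56.613754743069904
```

```bash
python3 -m jog '0.24 0 -0.1 0;0.24 0 -0.08 0;0.22 0 -0.06 0' ; python3 tilt.py
```

```text
t: 16.63
tcp_pos: [0.5716, 0.1079, 0.1014]
orientation: [0.02, 0.712, 0.702, -0.023]
force: [0.8, -4.2, 5.9]
gripper_width: 0.06
t 16.63 tcp [0.5716 0.1079 0.1014] psi 89.19 w 0.06 F [ 0.8 -4.2  5.9]
twist units -0.22
units after twist [-1.84  0.08  3.02]
[(90, 130.6), (100, 82.5), (110, 70.9), (120, 44.2), (130, 94.7), (140, 39.0), (150, 33.9), (160, 65.4)]
theta from lip d 68.014866421226
```

```bash
python3 -m jog '0.15 0 0.02 0;0.15 0 0.02 0;0.15 0 0.02 0' ; python3 tilt.py
```

```text
t: 16.93
tcp_pos: [0.5721, 0.1178, 0.1035]
orientation: [0.024, 0.711, 0.702, -0.024]
force: [-3.4, -5.3, 13.8]
gripper_width: 0.0596
t 16.93 tcp [0.5721 0.1178 0.1035] psi 89.22 w 0.0596 F [-3.4 -5.3 13.8]
twist units -0.22
units after twist [-2.23  0.06  3.1 ]
[(100, 108.5), (110, 80.8), (120, 57.4), (130, 88.7), (140, 95.1), (150, 35.9), (160, 76.7)]
theta from lip d 74.35486113021302
```

```bash
python3 -m jog '0.15 0 0.01 0;0.15 0 0.01 0;0.15 0 0.01 0' ; python3 tilt.py
```

```text
t: 17.23
tcp_pos: [0.5721, 0.1313, 0.1048]
orientation: [0.024, 0.711, 0.702, -0.023]
force: [-0.3, -0.3, 3.3]
gripper_width: 0.0598
t 17.23 tcp [0.5721 0.1313 0.1048] psi 89.31 w 0.0598 F [-0.3 -0.3  3.3]
twist units -0.2
units after twist [-2.77  0.06  3.15]
[(110, 96.6), (120, 80.5), (130, 55.2), (140, 89.5), (150, 93.4), (160, 92.0)]
theta from lip d 83.05659556275913
```

```bash
python3 -m jog '0.05 0 0.08 0;0.12 0 0.06 0;0.12 0 0.05 0' ; python3 tilt.py
```

```text
t: 17.53
tcp_pos: [0.5723, 0.138, 0.1043]
orientation: [0.027, 0.71, 0.703, -0.024]
force: [-4.9, -16.2, 20.5]
gripper_width: 0.0602
t 17.53 tcp [0.5723 0.138  0.1043] psi 89.41 w 0.0602 F [ -4.9 -16.2  20.5]
twist units -0.18
units after twist [-3.04  0.05  3.13]
[(120, 112.7), (130, 57.1), (140, 88.5), (150, 89.1), (160, 92.0), (170, 88.8)]
theta from lip d 86.49343169786408
```

```bash
python3 -m jog '0.05 0 -0.05 0;0.05 0 0 0'
python3 - <<'E'
from h import *
to(.574,.062,.026,90.3)
p,w=cloud("scene","scene5")
cv2.imwrite("pics/scene5c.png",cv2.resize(p[180:320,330:500,::-1],None,fx=4,fy=4,interpolation=cv2.INTER_CUBIC))
E
```

```text
t: 17.75
tcp_pos: [0.5722, 0.14, 0.1059]
orientation: [0.028, 0.71, 0.703, -0.025]
force: [0.1, 1.1, -0.5]
gripper_width: 0.0595
t 17.75 tcp [0.5722 0.14   0.1059] psi 89.39 w 0.0595 F [ 0.1  1.1 -0.5]
twist units -0.18
units after twist [-3.12  0.06  3.2 ]
```

View pics/scene5c.png

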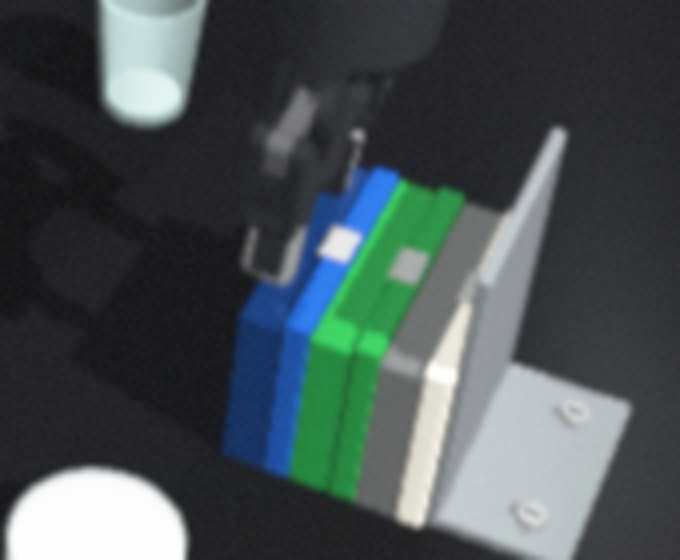

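The blue box stands flush against the green one, latch up: its top is at (340,240) and its end face lines up with the green end face. I retreat straight up.

```bash
python3 -m jog '-0.1 0 -0.6 0;0 0 -1 0;0 0 -1 0;0 0 -1 0;0 0 -1 0;0 0 0 0' -1
python3 - <<'E'
from h import *
s,R,a=st(); print("tool z",R[:,2].round(4))
to(.7335,.008,.22,0)
for c in ("scene","side"):
  p,w=cloud(c); z=w[...,2]; H=hsv(p)
  bl=(H[...,0]>100)&(H[...,0]<125)&(H[...,1]>100)&(abs(w[...,0]-.575)<.085)&(w[...,1]>.1)&(w[...,1]<.2)
  g=(H[...,0]>45)&(H[...,0]<80)&(H[...,1]>120)&(abs(w[...,1]-.18)<.06)
  for n,k in (("blue top",bl&(z>.085)),("green top",g&(z>.085)),("blue face",bl&(z>.01)&(z<.08))):
    P=w[k]; print(c,n,len(P),rect(P) if len(P)>5 else "",np.median(P,0).round(4))
  k=(z>.11)&(z<.145)&(abs(w[...,1]-.01)<.05)&(abs(w[...,0]-.735)<.07); print("bookend",k.sum(),rect(w[k]) if k.sum()>5 else "")
E
```

```text
t: 18.3
tcp_pos: [0.5679, 0.1505, 0.2192]
orientation: [0.022, 0.708, 0.705, -0.027]
force: [1.4, 0.2, -0.5]
gripper_width: 0.0854
tool z [-0.0069 -0.0691 -0.9976]
t 18.3 tcp [0.5679 0.1505 0.2192] psi 89.8 w 0.0854 F [ 1.4  0.2 -0.5]
twist units 17.96
units after twist [ 6.63  5.7  -0.03]
scene blue top 750 (array([574.8, 152.7]), array([123.2,  32.5]), 0.1) [0.5878 0.1518 0.0926]
scene green top 734 (array([574.1, 185.3]), array([122.5,  30.9]), 0.0) [0.5883 0.1838 0.0925]
scene blue face 469 (array([633.5, 152.5]), array([33.4,  7.8]), 87.7) [0.6332 0.1531 0.0462]
bookend 514 (array([732.3,   8.8]), array([93.3, 11.5]), 0.2)
side blue top 809 (array([573.3, 152.2]), array([118.9,  39.7]), 2.0) [0.5694 0.1499 0.0896]
side green top 545 (array([573.1, 188.8]), array([119.5,  34. ]), 1.3) [0.5696 0.1869 0.0902]
side blue face 1567 (array([570.2, 135.8]), array([ 33.7, 120.9]), 76.4) [0.5676 0.136  0.0465]
bookend 502 (array([731. ,   6.9]), array([90.6, 15.2]), 0.5)
```

Blue measures (574,152) with its top at 93 mm, and green (574,185): in line, both yaws about 0. The tool has picked up a 4° tilt, which I accept. Now I fetch the bookend.

```bash
python3 -m jog '0 0 0 1;0 0 0 1;0 0 0 1;0 0 0 1;0 0 0 1;0 0 0 1;0 0 0 1;0 0 0 1;0 0 0 1;0 0 0 1;0 0 0 1;0 0 0 1;0 0 0 1;0 0 0 1;0 0 0 1;0 0 0 1;0 0 0 1;0 0 0 0.6'; python3 -c "
from h import *
to(.7335,.009,.22,0);print(st()[1][:,2])"
```

```text
t: 19.9
tcp_pos: [0.5514, 0.1454, 0.181]
orientation: [0.041, 0.999, -0.02, -0.028]
force: [-0.1, 0.3, 0.1]
gripper_width: 0.0854
t 19.9 tcp [0.5514 0.1454 0.181 ] psi -2.37 w 0.0854 F [-0.1  0.3  0.1]
twist units -0.47
units after twist [ 7.28  5.46 -1.56]
[-0.05777912 -0.08075396 -0.99505797]
```

```bash
python3 -m jog '0.5 0.5 -0.7 -0.5;0.9 0.7 -0.6 0;0.9 0.7 -0.4 0;0.9 0.7 0 0;0.9 0.7 0 0;0.9 0.7 0 0;0.9 0.7 0 0;0.9 0.6 0 0;0 0 0 0'; python3 -c "
from h import *
to(.733,.009,.124,0);print(st()[1][:,2])"
```

```text
t: 20.65
tcp_pos: [0.7229, 0.0132, 0.2046]
orientation: [0.043, 0.998, 0.006, -0.041]
force: [-0.7, -0.5, -0.3]
gripper_width: 0.0853
t 20.65 tcp [0.7229 0.0132 0.2046] psi 0.5 w 0.0853 F [-0.7 -0.5 -0.3]
twist units 0.1
units after twist [0.4  0.17 3.22]
[-0.08225473 -0.087281   -0.99278204]
```

```bash
python3 -c "
from h import *
s=st()[0];print(s['joint_pos'].round(3),s['dq'].round(3))"; python3 -m jog '0 0 -0.3 0;0 0 0 0;0 0 0 0'; python3 -c "
from h import *
s=st()[0];print(s['joint_pos'].round(3));print(st()[1].round(4))"
```

```text
[ 0.007  0.679 -0.223  1.276  0.219  1.303 -1.801] [-0.007  0.004 -0.022  0.071 -0.013 -0.013 -0.029]
t: 20.9
tcp_pos: [0.7217, 0.0133, 0.2059]
orientation: [0.044, 0.998, 0.006, -0.046]
force: [0.1, -1.4, -0.6]
gripper_width: 0.0853
[ 0.007  0.682 -0.223  1.269  0.217  1.316 -1.801]
[[ 0.9957  0.0152 -0.0913]
 [ 0.0071 -0.9961 -0.0877]
 [-0.0923  0.0867 -0.992 ]]
```

```bash
python3 -m jog '0 0 0 0;0 0 0 0;0 0 0 0;0 0 0 0'; python3 -c "
from h import *
s=st()[0];print(s['joint_pos'].round(3));print(st()[1][:,2].round(4))";python3 -m jog '-1 0 0 0;-1 0 0 0;-1 0 0 0;-1 0 0 0;0 0 0 0'; python3 -c "
from h import *
s=st()[0];print(s['joint_pos'].round(3));print(st()[1][:,2].round(4))"
```

```text
t: 21.23
tcp_pos: [0.7197, 0.0168, 0.2061]
orientation: [0.043, 0.998, 0.008, -0.046]
force: [-1.1, 0.5, -0.3]
gripper_width: 0.0853
[ 0.004  0.679 -0.225  1.273  0.217  1.315 -1.802]
[-0.0919 -0.087  -0.992 ]
t: 21.65
tcp_pos: [0.6155, 0.0177, 0.2148]
orientation: [0.043, 0.998, 0.009, -0.046]
force: [0.6, 0.2, 0.3]
gripper_width: 0.0853
[ 0.03   0.496 -0.253  1.568  0.199  1.206 -1.835]
[-0.0915 -0.0867 -0.992 ]
```

```bash
python3 -m jog '1 0 0.4 0;1 0.1 0.4 0;1 0.1 0.4 0;1 0.1 0.2 0;0.7 0 0 0;0 0 0 0'
python3 - <<'E'
from h import *
to(.733,.009,.124);print(st()[1][:,2].round(4))
p,w=cloud("wrist"); z=w[...,2]
k=(z>.12)&(z<.145)&(abs(w[...,0]-.73)<.07)&(abs(w[...,1])<.04); print("bookend top",k.sum(),rect(w[k]),np.median(z[k]))
E
```

```text
t: 22.15
tcp_pos: [0.734, 0.0105, 0.1743]
orientation: [0.043, 0.998, 0.011, -0.042]
force: [-1.3, 0.2, -0.1]
gripper_width: 0.0853
t 22.15 tcp [0.734  0.0105 0.1743] psi 1.03 w 0.0853 F [-1.3  0.2 -0.1]
units now [ 0.13 -0.11  2.01]
[-0.0823 -0.0873 -0.9928]
bookend top 4135 (array([732.3,   8.2]), array([10.2, 91. ]), 90.0) 0.1290418652325949
```

```bash
python3 -m jog '0.1 -0.1 0.7 0.2;0 0 0.7 0;0 0 0.5 0;0 0 0 0'; python3 -c "
from h import *
to(.732,.008,.122,0)"
```

```text
t: 22.53
tcp_pos: [0.7309, 0.0101, 0.1273]
orientation: [0.043, 0.998, 0.002, -0.04]
force: [-0.5, -0.0, -0.4]
gripper_width: 0.0854
t 22.53 tcp [0.7309 0.0101 0.1273] psi 0.05 w 0.0854 F [-0.5 -0.  -0.4]
twist units 0.01
units after twist [0.04 0.09 0.21]
```

```bash
python3 -m jog '0 0.05 0.2 0;0 0 0 0;0 0 0 0;0 0 0 0;0 0 0 0;0 0 0 0;0 0 0 0;0 0 0 0;0 0 0 0;0 0 0 0' 1 60; python3 -c "
from h import *
to(.732,.008,.122,0);print(st()[1][:,2].round(4))"
```

```text
t: 23.37
tcp_pos: [0.7311, 0.0093, 0.1268]
orientation: [0.043, 0.998, 0.003, -0.038]
force: [0.3, 1.1, -0.1]
gripper_width: 0.0089
t 23.37 tcp [0.7311 0.0093 0.1268] psi 0.11 w 0.0089 F [ 0.3  1.1 -0.1]
twist units 0.02
units after twist [0.04 0.05 0.19]
[-0.0757 -0.0857 -0.9934]
```

```bash
python3 -m jog '0 0 -0.5 0;0 0 -1 0;0 0 -1 0;-0.7 0 -0.2 0;-0.9 0 -0.1 0;-0.9 0 -0.1 0;-0.9 0 -0.1 0;-0.9 0 -0.1 0;-0.8 0 0 0;-0.4 0 0 0;0 0 0 0'
python3 - <<'E'
from h import *
to(.574,.115,.18,0);print(st()[1][:,2].round(4))
p,w=cloud("scene","scene6"); cv2.imwrite("pics/scene6c.png",cv2.resize(p[130:330,300:500,::-1],None,fx=3,fy=3,interpolation=cv2.INTER_CUBIC))
E
```

```text
t: 24.28
tcp_pos: [0.5906, 0.0158, 0.2181]
orientation: [0.044, 0.998, 0.003, -0.044]
force: [-0.8, 0.3, -5.1]
gripper_width: 0.0083
t 24.28 tcp [0.5906 0.0158 0.2181] psi 0.09 w 0.0083 F [-0.8  0.3 -5.1]
twist units 0.02
units after twist [-0.66 -3.97  1.52]
[-0.0877 -0.0871 -0.9923]
```

View pics/scene6c.png

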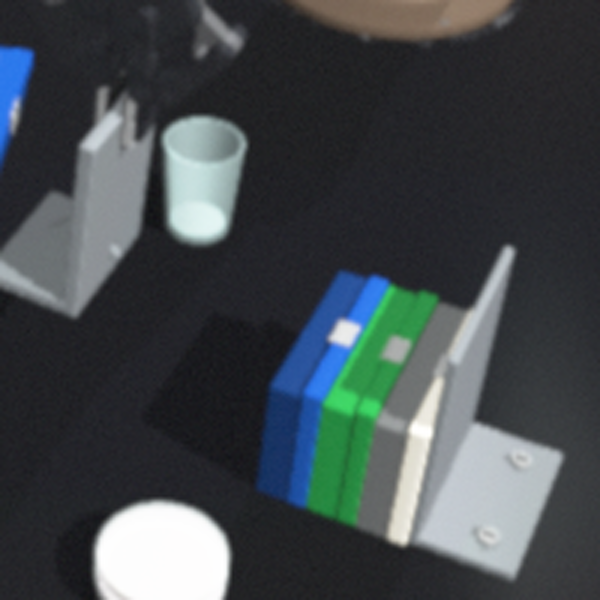

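The crop shows the bookend in the gripper at (105,190), its foot away from the row, clear of the beaker at (205,175). The blue box still stands at (320,380). Next I carry it over.

```bash
python3 -m jog '-0.3 -0.6 0 0;-0.3 -0.8 0 0;0 -0.8 0 0;0 -0.8 0 0;0 -0.6 0 0;0 0 0.5 0;0 0 0.5 0;0 0 0.3 0;0 0 0 0'
python3 - <<'E'
from h import *
to(.574,.123,.130,0);print(st()[1][:,2].round(4))
p,w=cloud("side"); z=w[...,2]; H=hsv(p)
for lo,hi in ((.12,.19),(.09,.12),(.06,.09),(.03,.06)):
    k=(z>lo)&(z<hi)&(abs(w[...,0]-.574)<.043)&(w[...,1]>.08)&(w[...,1]<.125)&(H[...,1]<60); print(lo,k.sum(),np.median(w[k],0).round(4))
E
```

```text
t: 25.08
tcp_pos: [0.5802, 0.1066, 0.1794]
orientation: [0.043, 0.998, 0.001, -0.041]
force: [-0.3, -1.1, -5.3]
gripper_width: 0.0088
t 25.08 tcp [0.5802 0.1066 0.1794] psi -0.08 w 0.0088 F [-0.3 -1.1 -5.3]
twist units -0.02
units after twist [-0.25 -0.66  1.98]
[-0.0813 -0.0857 -0.993 ]
0.12 1328 [0.5715 0.0988 0.1548]
0.09 567 [0.5752 0.0955 0.1046]
0.06 564 [0.5695 0.0926 0.0726]
0.03 59 [0.5745 0.0879 0.0594]
```

```bash
python3 -m jog '-0.05 -0.15 0.4 0;-0.05 -0.15 0.4 0;-0.05 -0.15 0.4 0;-0.05 -0.1 0.3 0;0 -0.1 0.25 0;0 0 0.15 0;0 0 0 0'; python3 -c "
from h import *
to(.574,.127,.128,0)"
```

```text
t: 25.72
tcp_pos: [0.5721, 0.1193, 0.128]
orientation: [0.043, 0.998, -0.0, -0.04]
force: [-0.1, -0.1, -5.3]
gripper_width: 0.0087
t 25.72 tcp [0.5721 0.1193 0.128 ] psi -0.2 w 0.0087 F [-0.1 -0.1 -5.3]
twist units -0.04
units after twist [ 0.08 -0.31 -0.  ]
```

```bash
python3 -m jog '0.05 -0.2 0.05 0;0.03 -0.1 0.12 0;0 0 0 0'; python3 -m jog '0 0 0.12 0;0 0 0.1 0'
```

```text
t: 25.97
tcp_pos: [0.575, 0.1258, 0.1278]
orientation: [0.044, 0.998, -0.001, -0.038]
force: [-0.9, -0.6, -6.3]
gripper_width: 0.0087
t: 26.13
tcp_pos: [0.5767, 0.1268, 0.1264]
orientation: [0.043, 0.998, -0.001, -0.036]
force: [-8.5, -1.7, 25.6]
gripper_width: 0.0089
```

```bash
python3 -m jog '0 0 -0.05 0;0 0 0 0;0 0 0 0;0 0 0 0;0 0 0 0' 0.4 20; python3 -m jog '0 0.2 -1 0;0 0.15 -1 0;0 0.1 -1 0;0 0 -1 0;0 0 0 0'
python3 - <<'E'
from h import *
to(.574,.0,.15,90);print(st()[1][:,2].round(4))
for c in ("scene","side","wrist"):
  p,w=cloud(c); z=w[...,2]; H=hsv(p)
  k=(z>.122)&(z<.14)&(abs(w[...,0]-.574)<.06)&(w[...,1]>.09)&(w[...,1]<.16); print(c,"bookend top",k.sum(),rect(w[k]),np.median(w[k],0).round(4)) if k.sum()>20 else print(c,k.sum())
  bl=(H[...,0]>100)&(H[...,0]<125)&(H[...,1]>100)&(abs(w[...,0]-.575)<.085)&(w[...,1]>.1)&(w[...,1]<.2)&(z>.085)&(z<.1)
  print("blue",rect(w[bl]))
E
```

```text
t: 26.55
tcp_pos: [0.5793, 0.1276, 0.13]
orientation: [0.043, 0.999, -0.001, -0.033]
force: [-0.3, -1.2, 0.7]
gripper_width: 0.0252
t: 26.97
tcp_pos: [0.5851, 0.1246, 0.2312]
orientation: [0.043, 0.998, -0.001, -0.035]
force: [-0.3, 0.2, 0.2]
gripper_width: 0.0253
t 26.97 tcp [0.5851 0.1246 0.2312] psi -0.28 w 0.0253 F [-0.3  0.2  0.2]
twist units -18.06
units after twist [-4.99 -0.44  3.25]
[-0.0707 -0.0858 -0.9938]
scene bookend top 257 (array([578.4, 116.5]), array([92.6, 10.8]), 0.2) [0.5858 0.1178 0.1311]
blue (array([575.7, 152.9]), array([121.7,  32.5]), 0.2)
side bookend top 303 (array([576.5, 114.1]), array([14.7, 89.5]), 90.0) [0.5759 0.1116 0.1279]
blue (array([572.6, 156.6]), array([119.4,  38.2]), 5.5)
wrist bookend top 2610 (array([577.8, 115.7]), array([90.6, 10.1]), 0.1) [0.5841 0.1161 0.129 ]
blue (array([574.4, 152.6]), array([118.2,  32. ]), 0.3)
```

```bash
python3 -m jog '0 1 0 0;0 1 0 0;0 1 0 0;0 1 0 0;0 1 0 0;0 0.6 0 0;0 0 0 -1;0 0 0 -1;0 0 0 -1;0 0 0 -1;0 0 0 -1;0 0 0 -1;0 0 0 -1;0 0 0 -1;0 0 0 -1;0 0 0 -1;0 0 0 -1;0 0 0 -1;0 0 0 -1;0 0 0 -1' 1 20; python3 -c "
from h import *
to(.578,.03,.06,90);print(st()[1].round(4))"
```

```text
t: 28.78
tcp_pos: [0.5669, -0.0246, 0.205]
orientation: [-0.003, 0.799, 0.596, -0.078]
force: [0.7, 0.5, 0.3]
gripper_width: -0.0001
t 28.78 tcp [ 0.5669 -0.0246  0.205 ] psi 73.78 w -0.0001 F [0.7 0.5 0.3]
twist units -3.24
units after twist [2.19 0.44 5.8 ]
[[ 0.2772  0.9522 -0.1281]
 [ 0.9531 -0.2894 -0.0888]
 [-0.1217 -0.0975 -0.9878]]
```

```bash
python3 -m jog '0 0 0 -0.9;0 0 0 -0.9;0 0 0 -0.9;0 0 0 -0.6;0.3 0 1 0;0.3 0 1 0;0.3 0.1 1 0;0.3 0.1 1 0;0.3 0 0.8 0;0 0 0 0'; python3 -c "
from h import *
to(.580,.030,.030,90);print(st()[1][:,2].round(4))"
```

```text
t: 29.62
tcp_pos: [0.5458, 0.0022, 0.0644]
orientation: [-0.023, 0.697, 0.712, -0.082]
force: [-1.1, 0.4, -0.1]
gripper_width: -0.0001
t 29.62 tcp [0.5458 0.0022 0.0644] psi 91.6 w -0.0001 F [-1.1  0.4 -0.1]
twist units 0.32
units after twist [1.11 1.37 1.38]
[-0.1469 -0.0857 -0.9854]
```

```bash
python3 -m jog '0.2 0.5 0 0.3;0.2 0.5 0.3 0;0.2 0.5 0.3 0;0 0 0.3 0;0 0 0.1 0;0 0 0 0'
python3 - <<'E'
from h import *
to(.580,.030,.030);print(st()[1][:,2].round(4))
p,w=cloud("side","side7"); cv2.imwrite("pics/side7c.png",cv2.resize(p[130:330,180:380,::-1],None,fx=3,fy=3,interpolation=cv2.INTER_CUBIC))
E
```

```text
t: 30.12
tcp_pos: [0.5759, 0.0139, 0.0291]
orientation: [-0.025, 0.706, 0.703, -0.086]
force: [0.7, 0.0, 1.5]
gripper_width: -0.0
t 30.12 tcp [0.5759 0.0139 0.0291] psi 90.17 w -0.0 F [0.7 0.  1.5]
units now [ 0.64  0.15 -0.12]
[-0.157  -0.0861 -0.9838]
```

View pics/side7c.png

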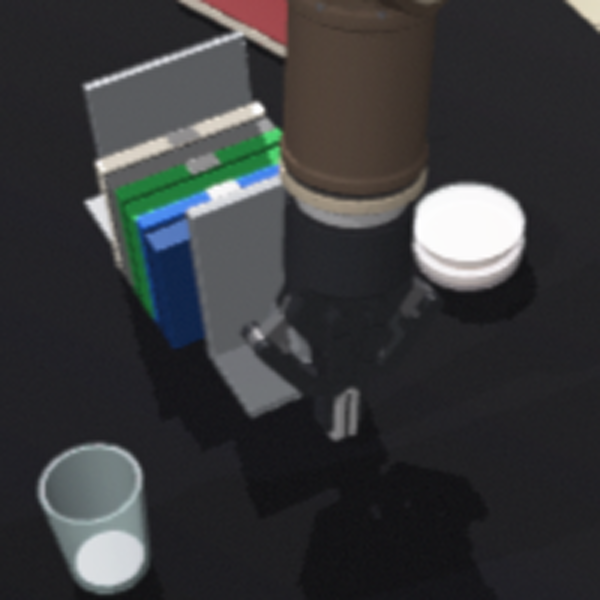

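```bash
python3 -m jog '0.2 0.1 0.15 0;0.2 0 0.1 0;0.2 0 0.03 0'; python3 -c "
from h import *
to(.580,.0475,.0245)"
```

```text
t: 30.42
tcp_pos: [0.577, 0.0265, 0.0219]
orientation: [-0.024, 0.707, 0.702, -0.086]
force: [-0.6, 0.4, -0.3]
gripper_width: -0.0001
t 30.42 tcp [0.577  0.0265 0.0219] psi 89.99 w -0.0001 F [-0.6  0.4 -0.3]
units now [ 0.83  0.09 -0.19]
```

```bash
python3 -m jog '0.2 0.05 -0.12 0;0.2 0.03 -0.03 0;0.2 0 -0.02 0;0.2 0 -0.02 0'; python3 -c "
from h import *
to(.577,.0645,.0245)"
```

```text
t: 30.75
tcp_pos: [0.5798, 0.0494, 0.0255]
orientation: [-0.024, 0.706, 0.702, -0.086]
force: [0.2, -3.7, -0.5]
gripper_width: 0.0002
t 30.75 tcp [0.5798 0.0494 0.0255] psi 90.04 w 0.0002 F [ 0.2 -3.7 -0.5]
units now [ 0.61 -0.11  0.  ]
```

```bash
python3 -m jog '0.15 -0.05 -0.01 0;0.15 -0.05 -0.01 0;0.15 -0.05 -0.01 0'
python3 - <<'E'
from h import *
to(.577,.0645,.0245)
for c in ("scene","side"):
  p,w=cloud(c); z=w[...,2]; H=hsv(p)
  k=(z>.122)&(z<.14)&(abs(w[...,0]-.574)<.06)&(w[...,1]>.09)&(w[...,1]<.16); print(c,"bookend top",k.sum(),rect(w[k]),np.median(w[k],0).round(4)) if k.sum()>20 else print(c,k.sum())
E
```

```text
t: 31.0
tcp_pos: [0.5763, 0.0601, 0.0258]
orientation: [-0.023, 0.707, 0.702, -0.087]
force: [0.3, -3.9, -1.0]
gripper_width: 0.0003
t 31.0 tcp [0.5763 0.0601 0.0258] psi 90.02 w 0.0003 F [ 0.3 -3.9 -1. ]
units now [0.18 0.03 0.03]
scene bookend top 308 (array([585.3, 126.6]), array([ 37.7, 104. ]), 68.2) [0.5923 0.1295 0.1313]
side bookend top 159 (array([555.1, 129. ]), array([13.7, 48.9]), 88.5) [0.5541 0.1269 0.1281]
```

```bash
python3 -m jog '0.12 -0.02 -0.01 0;0.12 0 -0.01 0'; python3 -m jog '0.1 0 -0.01 0'
```

```text
t: 31.27
tcp_pos: [0.5763, 0.0636, 0.0257]
orientation: [-0.021, 0.707, 0.701, -0.088]
force: [2.7, -9.5, -1.1]
gripper_width: 0.0004
t: 31.35
tcp_pos: [0.5767, 0.0636, 0.0256]
orientation: [-0.02, 0.708, 0.701, -0.09]
force: [0.7, -8.1, -0.1]
gripper_width: 0.0002
```

```bash
python3 -m jog '-0.3 0 0 0;-0.8 0 0 0;-1 0 -0.1 0;-0.8 0 -0.6 0;-0.5 0 -1 0;-0.5 0 -1 0;-1 0 -1 0;-1 0 -1 0;-1 0 -1 0;0 0 0 0'
python3 - <<'E'
from h import *
to(.577,.0645,.0245)
for c in ("scene","side","wrist"):
  p,w=cloud(c,"end_"+c); z=w[...,2]; H=hsv(p)
  k=(z>.122)&(z<.14)&(abs(w[...,0]-.574)<.06)&(w[...,1]>.09)&(w[...,1]<.16); print(c,"bookend top",k.sum(),rect(w[k]),np.median(w[k],0).round(4)) if k.sum()>20 else print(c,k.sum())
  bl=(H[...,0]>100)&(H[...,0]<125)&(H[...,1]>100)&(abs(w[...,0]-.575)<.085)&(w[...,1]>.1)&(w[...,1]<.2)&(z>.085)&(z<.1)
  if bl.sum()>20: print("blue",rect(w[bl]))
  g=(H[...,0]>45)&(H[...,0]<80)&(H[...,1]>120)&(abs(w[...,1]-.18)<.06)&(z>.085)
  if g.sum()>20: print("green",rect(w[g]))
  f=(z>.02)&(z<.12)&(abs(w[...,0]-.577)<.042)&(w[...,1]>.08)&(w[...,1]<.135)&(H[...,1]<60)
  if f.sum()>50:
    P=w[f]; print("plate -y face slope dy/dz",np.polyfit(P[:,2],P[:,1],1).round(4))
a=cv2.imread("pics/end_scene.png")[130:330,250:500];b=cv2.imread("pics/end_side.png")[120:320,170:420]
cv2.imwrite("pics/end.png",cv2.resize(np.hstack([a,b]),(800,320),interpolation=cv2.INTER_CUBIC))
E
```

```text
t: 32.18
tcp_pos: [0.5981, -0.0955, 0.1873]
orientation: [-0.025, 0.705, 0.704, -0.086]
force: [1.1, -0.8, -0.6]
gripper_width: 0.0001
t 32.18 tcp [ 0.5981 -0.0955  0.1873] psi 90.29 w 0.0001 F [ 1.1 -0.8 -0.6]
units now [6.94 0.13 5.99]
scene bookend top 261 (array([576.8, 131.4]), array([10.8, 92.7]), 89.0) [0.5815 0.1326 0.1309]
blue (array([574.9, 152.6]), array([ 32.3, 121.3]), 89.6)
green (array([574.5, 184.9]), array([ 31.4, 121. ]), 89.5)
plate -y face slope dy/dz [0.3388 0.0964]
side bookend top 294 (array([574.6, 129.4]), array([15.1, 89.4]), 88.8) [0.5717 0.1265 0.1278]
blue (array([572. , 145.4]), array([ 35.4, 118.9]), 84.0)
green (array([571.8, 189.5]), array([118.9,  29.8]), 3.5)
plate -y face slope dy/dz [0.0412 0.1214]
wrist 0
```

View pics/end.png

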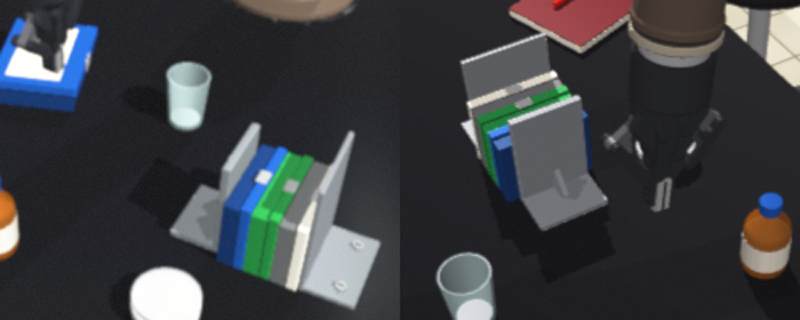

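The final picture shows the row closed: bookend at (240,160) in the left half, foot outward, plate against the blue box at (262,190). Bookend centre y is 131.4, so its plain face is at about 136.4, and the blue face is at about 136.5. The gripper touches nothing, so I hand in.

```bash
python3 -c "
from cell import env
print(env.finish_job())"
```

```text
the job is handed in; nothing more can be done
None
```

The job is handed in at about 32 s of the 72 s allowed. The blue box stands latch-up against the green one, and the bookend closes the row.

**What I did:**
- I lifted the bookend aside to the far side of the bench.
- I pushed the small blue box, hinge edge first, up to the green box and tipped it up with the fingertips under the lip, pressing lightly down on it so it could not fall the last part.
- I brought the bookend back, set it down and pushed it snug by its foot with about 9 N.

**Last checks:**

| Item | Result |
|---|---|
| Blue box against the green box | in line within about 0.5 mm, yaw about 0.4°, top at about 93 mm |
| Bookend against the blue box | plain face at y ≈ 136.4 mm, blue face at ≈ 136.5 mm; plate about 2 mm off the middle, yaw about 1° |
| Beaker, bottle, petri dishes | only seen in the pictures, where they look untouched; not re-measured |
| White box | only seen in the pictures; not measured |
| Green box | at most about 1 mm from its first measurement |

**Disagreements and blemishes:**
- The side camera puts the bookend and blue box up to 7 mm differently in y, with blue yaw off by a few degrees. I trusted the scene camera, because the wrist camera agreed with it until the final push and the push met firm resistance.
- My check that the plate stands vertical was inconclusive: the two fits gave slopes of 0.34 and 0.04, both disturbed by the foot and gusset. In the last picture it looks upright.
- The tool picked up a tilt of about 5 to 10°, so the bookend was set down leaning about 4 to 5° and settled flat on release, leaving a 16 mm gap that the foot push closed.

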